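# Log a cycle and hold the bleed valve half open

## Task

Log the bleed cycle: swing the sprung lever on top of the cycle counter all the way to its stop, then let go so that it springs right back. Then press down the sprung paddle lever of the bleed valve until it lies level, which is half its travel, and keep it level: finish while still holding it there with the fingers. Leave the loose things around them where they are.

Things in the scene. Friction and masses are not known exactly. Their poses are not given: they have to be found in the camera images.
- counter: Cycle counter, fixed to the worktop: grey box 78x76 mm on an aluminium plate 110x92 mm, box top 48 mm up, a black window with four white number drums in its front face (its -x side). It has a flat steel lever on top with an upright white pin. Origin: centre of the plate's underside; z up. Equipment on the worktop around it is up to 270 mm high.
- counter_pivot (a point): Point on the vertical axis of the counter's lever, 59 mm above the worktop, 15 mm behind (+x of) the counter's origin. Does not move; its axes are those of the counter.
- counter_pin (a point): Centre of the top of the white upright pin at the end of the counter's lever, 93 mm above the worktop, 60 mm from the lever's axis; moves with the lever. The pin is 12 mm thick (15 mm in its lowest 8 mm), from z = 59 to 93 mm; the flat arm, 12 mm wide, lies at z = 59 to 65 mm; the hub on the axis reaches z = 70 mm. All else of the counter is below 61 mm.
- counter_lever (a joint): Angle of the counter's lever, rad: 0 at rest, 1.1 at its stop. Grows clockwise seen from above, from the robot's right to its left. At rest the pin lies 0.55 rad to the -y side of the counter's own -x direction, at the stop 0.55 rad to the +y side. A light spring returns it (about 1 N at the pin at rest, 3 N at the stop).
- valve: Bleed valve, fixed: plate 140x80x8 mm (60 mm in front, -x, of the origin to 80 mm behind), at its rear a steel block with two brass outlets and a dark fork 86 mm high carrying the paddle lever, which reaches forward (-x). 24 mm beside the lever's middle line (+y) a bracket 76 mm high has a thin dark nose, 75 mm up like the level lever. Origin: plate's underside, under the lever's middle line; z up.
- valve_pivot (a point): Point on the level hinge axis of the paddle lever, 75 mm above the worktop, 58 mm behind (+x of) the valve's origin. Does not move; its axes are those of the valve.
- valve_paddle (a point): Centre of the top face of the round white paddle, 36 mm across and 10 mm thick, at the lever's end, 100 mm from the hinge axis; moves with the lever. At rest it is 114 mm above the worktop, 34 mm in front (-x) of the valve's origin; with the lever level it is 80 mm above the worktop and 42 mm in front; fully down 45 mm above the worktop. Only the plate is below it.
- valve_lever (a joint): Angle of the paddle lever, rad: 0 at rest (end raised 0.35 rad, 20 degrees), 0.35 when level, 0.7 fully down at its stop. A spring returns it: at the paddle about 3 N at rest, 8 N when level, 13 N fully down.
- oil_bottle: Bystander: white plastic oil bottle with a pointed cap, 46 mm across, 119 mm high; loose, to be left alone. Origin: centre of its underside.
- ring_gauge: Bystander: plain steel ring, 54 mm across, 18 mm high; loose, to be left alone. Origin: centre of its underside.
- adaptor_1: Bystander: brass threaded adaptor, 40 mm high, 31 mm across; loose, to be left alone. Origin: centre of its underside.
- adaptor_3: Bystander: steel threaded adaptor, 38 mm high, 27 mm across; loose, to be left alone. Origin: centre of its underside.
- gauge_2: Bystander: round dial gauge lying face up, 109x75x40 mm; loose, to be left alone. Origin: centre of its underside.
- union_nut_1: Bystander: union nut, 26 mm across, 19 mm high; loose, to be left alone. Origin: centre of its underside.
Not all that is in view belongs to the job. What is shaped like the counter but green is not meant.

How it is judged:
By the outcome, as a careful person would: the job done as asked, in the order asked, and still so for the second after the job is handed in, while the arm keeps its last pose, push and grip.
It also fails if it takes over 53 s, if anything falls off the work surface, if the arm or the gripper's body presses on something with over 40 N, if the wrist force passes 120 N, or if a joint passes its speed limit or range.

## Robot

A 7-joint arm with a two-finger parallel gripper is mounted at the origin on a cart in front of the work surface, level with it; the furniture and walls round the work are solid. World frame = base frame: x ahead of the robot, y to its left, z up, the work surface at z = 0. Lengths are in m, angles in rad, forces in N, time in s.
With the tool pointing down it reaches from about 0.425 to 0.875 m from the base axis. Payload 4.7 kg.
Tool frame: the origin (TCP) lies at the very end of the fingers, on their centre line; the grasp point (between the pads) lies 19 mm behind it; z points along the fingers, y is the direction in which the jaws open and shut (so a half turn about z gives the same grasp; the last joint's range is limited). The gripper opens to 85 mm and grips with 20 to 120 N. Pads are 22 mm wide; open, the fingers measure 114 mm over their backs; the gripper's body (76 mm by 85 mm) begins 54 mm behind the grasp point. The pads swing forward as they close: fully open they stand 13 mm farther back than shut.
Start: joints at [1.265, 0.321, -0.07, 1.45, 0.023, 1.371, -0.057], TCP at [0.204, -0.617, 0.231] pointing down, gripper open.
Joint ranges: [-2.86, 2.86], [-0.3, 2.09], [-1.38, 1.24], [0.06, 2.45], [-1.56, 4.7], [0.09, 2.05], [-2.69, 2.69]. Speed limits (rad/s): [2.57, 2.57, 3.14, 3.14, 3.14, 3.14, 3.14].

## Interface

Orientations are given as a 3x3 rotation matrix whose columns are the frame's x, y, z axes.
In Python, from plant import readout, read_camera, camera_info, robot gives the robot as it stands.
- The arm moves only by the shell command python3 -m creep 'ROWS' [FORCE]. ROWS is JSON, one flat list of numbers, 7 for each row, row after row: the opening, from 0 (shut) to 1 (fully open), then the shift along the tool's x, y, z in mm, then the turn, a rotation vector about the tool's x, y, z in degrees. In form: [jaw, dx, dy, dz, wx, wy, wz, jaw, dx, dy, dz, wx, wy, wz, ...]. A call has 1 to 20 rows; each row is the pose to reach, as a shift and turn from the pose commanded when the call began, along the tool's axes at that moment; what a row does not reach only later rows make up. A row lasts 1/10 s, in which the tool goes at most 50 mm and 8.59 degrees, less where a joint would pass 70% of its speed; a pose out of reach is approached as far as the arm can. A call with a gripper value outside its range is refused whole. The fingers move at their own pace and stop on an object; FORCE is the grip in N (left out, the last holds). Time passes only in rows, so rows that repeat a pose let the fingers close. It gives the time, the measured TCP pose, the force and the opening at its end, in the units of the state.
- readout.state(): the state, without advancing time (a new reading comes with each control period).
- read_camera(name): name is "scene" or "top" or "wrist"; returns the picture (400x640x3 uint8, blue, green, red); there is no depth.
- camera_info(name): a dict with "fx", "fy", "cx", "cy" (pixels), "distortion" ([k1, k2, p1, p2, k3] as OpenCV has them; the pictures are not rectified), "R" (3x3) and "t" (3): a world point X has camera coordinates R X + t; the wrist camera has in their place "hand_eye" (4x4, takes a point from camera to tool coordinates, whose origin is the TCP and whose axes are the flange's). Camera axes: x right, y down, z forward; pixel columns grow to the right and rows downward; lengths in m; the calibration is good to about 2 mm. A picture is of the moment at which its call begins: read the wrist's pose just before it. camera_info takes no time and is no camera call.
- robot.sign_off(): hands the job in, once; it reports no verdict.
The state is a dict: "time": time; "qpos": joint angles; "joint_vel": joint speeds; "tau": joint torques, N m; "position": TCP position; "orientation": TCP orientation; "contact_force": force on the tool from outside, world axes, zero at the start; "torque": the same for the moment, N m; "gripper_width": finger opening in m.
Only numpy, scipy, OpenCV 4.12 (cv2) and the standard library are available. Lean on these libraries where they do the work, as an engineer would, in place of code of your own. Each camera call takes 0.05 s, during which the arm holds its last target. There are 200 camera calls.

## Working session

There is one attempt and no reset: what is moved stays moved. The work goes in short steps, Python scripts to look and compute and a shell command to move; the robot and the scene stay as the last step left them, time stands still between calls to the robot, and variables do not carry over. Pictures are saved under pics/ and viewed, on a budget of 10 in all, crops included, one or two more only if the job needs it, and the job is handed in when it is done.

```bash
mkdir -p pics; ls
python3 - <<'E'
from plant import readout, read_camera, camera_info
import cv2,json
s=readout.state(); print({k:s[k] for k in("time","position","orientation","contact_force","gripper_width")})
for n in("scene","top"):
    cv2.imwrite(f"pics/{n}0.png",read_camera(n)); c=camera_info(n); print(n,c)
print(camera_info("wrist"))
E
```

```text
pics
{'time': 0.0, 'position': array([ 0.20412713, -0.6165472 ,  0.23021235]), 'orientation': array([[ 9.49286207e-01,  3.14412448e-01, -7.13553312e-04],
       [ 3.14413240e-01, -9.49284473e-01,  1.81783032e-03],
       [-1.05816598e-04, -1.94999186e-03, -9.99998093e-01]]), 'contact_force': array([-0.08447177, -1.09512292, -0.38422937]), 'gripper_width': 0.08540546173283871}
scene {'fx': 402.1980514978444, 'fy': 402.1980514978444, 'cx': 308.01137261211284, 'cy': 198.8959741942482, 'distortion': array([-0.01488378,  0.        ,  0.        ,  0.        ,  0.        ]), 'R': array([[-0.63405649, -0.77305931,  0.01875308],
       [-0.33154533,  0.24986159, -0.909751  ],
       [ 0.6986058 , -0.58305102, -0.41473057]]), 't': array([0.36477609, 0.2930914 , 0.88450838])}
top {'fx': 453.3057714000391, 'fy': 453.3057714000391, 'cx': 326.41184865455386, 'cy': 201.34425596583927, 'distortion': array([-0.0347607,  0.       ,  0.       ,  0.       ,  0.       ]), 'R': array([[-0.00932739, -0.9999459 ,  0.00460388],
       [-0.98559926,  0.00841599, -0.16888836],
       [ 0.16884048, -0.00611287, -0.98562443]]), 't': array([0.00850651, 0.5705758 , 1.54897777])}
{'fx': 329.45012466587207, 'fy': 329.45012466587207, 'cx': 316.3399319193802, 'cy': 205.55785428268373, 'distortion': array([0.00270534, 0.        , 0.        , 0.        , 0.        ]), 'hand_eye': array([[-6.72922384e-04, -9.58671580e-01, -2.84514232e-01,
         7.32504794e-02],
       [ 9.99999393e-01, -3.96959454e-04, -1.02760493e-03,
        -4.59297979e-04],
       [ 8.72195032e-04, -2.84514751e-01,  9.58671266e-01,
        -1.42432644e-01],
       [ 0.00000000e+00,  0.00000000e+00,  0.00000000e+00,
         1.00000000e+00]])}
```

View pics/scene0.png

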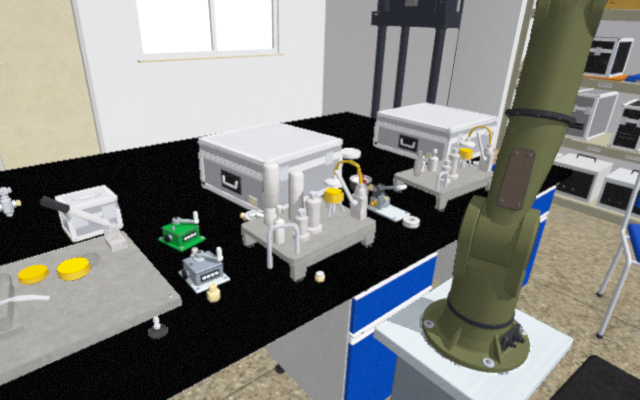

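View pics/top0.png

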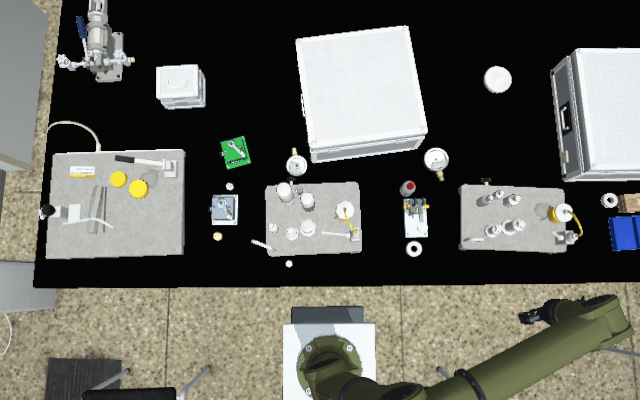

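The scene view shows a grey counter at (205,270), a green one at (182,233) and the valve at (388,205), behind the glassware plinth. In the top view they are at: grey counter (224,209), green lookalike (235,152), valve (415,215), with the ring gauge at (413,249). The grey one fits the description and the green one is excluded. I'll confirm with an enlarged crop.

```bash
cat > h.py <<'E'
import numpy as np,cv2
from plant import camera_info
def ray(n,uv):
    c=camera_info(n);K=np.array([[c['fx'],0,c['cx']],[0,c['fy'],c['cy']],[0,0,1]])
    p=cv2.undistortPoints(np.array([[uv]],float),K,c['distortion'])[0,0]
    R=c['R'];o=-R.T@c['t'];return o,R.T@np.array([p[0],p[1],1])
def onz(n,uv,z):
    o,d=ray(n,uv);return o+d*(z-o[2])/d[2]
def proj(n,X):
    c=camera_info(n);K=np.array([[c['fx'],0,c['cx']],[0,c['fy'],c['cy']],[0,0,1]])
    return cv2.projectPoints(np.array(X,float).reshape(-1,1,3),cv2.Rodrigues(c['R'])[0],c['t'],K,c['distortion'])[0][:,0]
E
python3 - <<'E'
import cv2,numpy as np
from h import *
t=cv2.imread("pics/top0.png")
def cr(im,x,y,w,h,s): return cv2.resize(im[y:y+h,x:x+w],None,fx=s,fy=s,interpolation=cv2.INTER_CUBIC)
a=cr(t,195,175,60,75,6.6667);b=cr(t,385,175,60,75,6.6667)
cv2.imwrite("pics/crop1.png",np.hstack([a,b]))
for uv in[(224,209),(415,215),(235,152)]:print(onz("top",uv,.05))
E
```

```text
[0.54615937 0.36345234 0.05      ]
[ 0.51908168 -0.307121    0.05      ]
[0.75294322 0.32998506 0.05      ]
```

View pics/crop1.png

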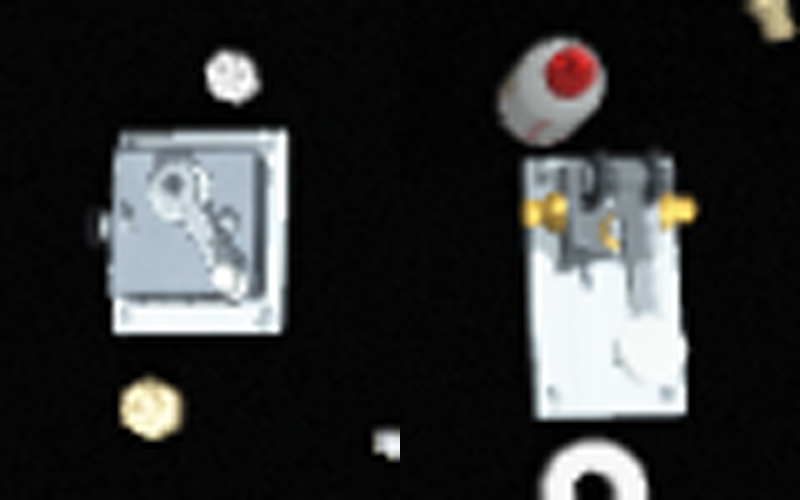

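The left crop is the grey counter: hub at (173,185), white pin at (232,280), steel adaptor behind it at (232,77), brass adaptor in front at (150,408). The right crop is the valve: paddle at (652,348), bottle behind it, ring in front at (595,485). Next I'll compute the poses.

Run:
```python
from h import *
np.set_printoptions(precision=4,suppress=True)
def t(cx,cy,z,x0=195):
    return onz("top",((cx+.5)/6.6667-.5+x0,(cy+.5)/6.6667-.5+175),z)
im=cv2.imread("pics/top0.png")
# plates
for name,x0,y0,x1,y1,z in(("counter",208,190,242,228,.008),("valve",400,198,432,240,.008)):
    sub=im[y0:y1,x0:x1]; m=(sub.min(2)>60).astype(np.uint8)
    cs,_=cv2.findContours(m,cv2.RETR_EXTERNAL,cv2.CHAIN_APPROX_NONE)
    c=max(cs,key=cv2.contourArea)
    r=cv2.minAreaRect(c);print(name,r,)
    box=cv2.boxPoints(r)+[x0,y0]
    P=np.array([onz("top",b,z) for b in box]);print(P[:,:2],P.mean(0))
hub=t(173,185,.07);pin=t(230,277,.093)
print("hub",hub,"pin",pin,np.linalg.norm((pin-hub)[:2]),np.degrees(np.arctan2(*(hub-pin)[1::-1])))
print("plate c",[t(a,b,.006)[:2] for a,b in((113,333),(285,333),(288,128),(118,130))])
print("valve plate",[t(a-400,b,.008,385)[:2] for a,b in((535,418),(685,414),(672,156),(523,158))])
print("paddle",t(252,348,.114,385))
print("ring",t(195,490,.018,385),"bottle",t(172,72,.119,385),"brass",t(150,408,.04),"steel",t(232,77,.038))
s=cv2.imread("pics/scene0.png")
print("scene pin",proj("scene",[pin,hub]),"paddle",proj("scene",t(252,348,.114,385)))
a=cv2.resize(s[235:310,165:245],None,fx=5,fy=5,interpolation=cv2.INTER_CUBIC)
b=cv2.resize(s[165:240,335:415],None,fx=5,fy=5,interpolation=cv2.INTER_CUBIC)
cv2.imwrite("pics/crop2.png",np.hstack([a,b]))
```

```text
counter ((15.5, 19.0), (30.0, 27.0), 90.0)
[[0.6082 0.4253]
 [0.6074 0.3271]
 [0.4979 0.3245]
 [0.4987 0.4216]] [0.553  0.3747 0.008 ]
valve ((15.5, 19.5), (39.0, 25.0), 90.0)
[[ 0.5875 -0.2746]
 [ 0.5867 -0.3657]
 [ 0.4451 -0.359 ]
 [ 0.446  -0.2693]] [ 0.5163 -0.3172  0.008 ]
hub [0.5666 0.3718 0.07  ] pin [0.5147 0.3358 0.093 ] 0.06312503734760022 34.71066097899198
plate c [array([0.497 , 0.4166]), array([0.4962, 0.3237]), array([0.6085, 0.3247]), array([0.6082, 0.4175])]
valve plate [array([ 0.4449, -0.2758]), array([ 0.4462, -0.3567]), array([ 0.5869, -0.3561]), array([ 0.5865, -0.2747])]
paddle [ 0.4701 -0.3172  0.114 ]
ring [ 0.4054 -0.3046  0.018 ] bottle [ 0.6111 -0.2816  0.119 ] brass [0.453  0.3873 0.04  ] steel [0.6305 0.3493 0.038 ]
scene pin [[220.667  247.3429]
 [199.0702 251.091 ]] paddle [[401.4631 185.2817]]
```

View pics/crop2.png

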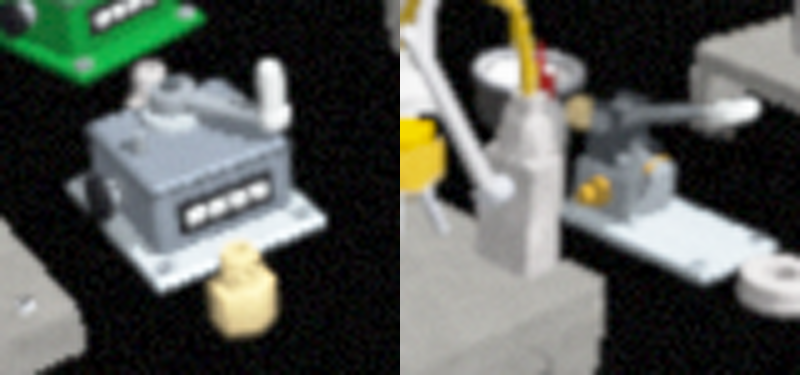

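```bash
cat >> h.py <<'E'
def to(*pts):
    from plant import readout
    s=readout.state();R=np.array(s['orientation']);p=np.array(s['position'])
    a=R.T@np.array([[-0,0,0]]+[np.subtract(q,p) for q in pts]).T*1000
    w=cv2.Rodrigues(R.T@np.diag([1.,-1,-1]))[0][:,0]*57.2958
    print("t",s['time'],"pos",p.round(4),"F",np.round(s['contact_force'],1),"w",np.round(s['gripper_width'],4),"turn",w.round(1))
    for q,v in zip(pts,a.T[1:]):print(q,v.round(1))
E
python3 - <<'E'
from h import *
to((.45,-.3,.36),(.5,0,.36),(.511,.352,.36))
print([onz("top",u,.2) for u in((285,190),(273,227),(185,165))])
E
python3 -m creep '[0.5,0,0,-130,0,0,0, 0.5,0,0,-130,0,0,0, 0.5,0,0,-130,0,0,0, 0.5,333,-223,-130,0,0,18.3, 0.5,333,-223,-130,0,0,18.3, 0.5,333,-223,-130,0,0,18.3, 0.5,333,-223,-130,0,0,18.3, 0.5,333,-223,-130,0,0,18.3, 0.5,333,-223,-130,0,0,18.3, 0.5,333,-223,-130,0,0,18.3, 0.5,333,-223,-130,0,0,18.3, 0.5,333,-223,-130,0,0,18.3, 0.5,333,-223,-130,0,0,18.3]'
python3 -c "
from h import *
to((.5,0,.36),(.511,.352,.36))"
```

```text
t 0.1 pos [ 0.2042 -0.6166  0.2303] F [-0.2 -0.3  0.1] w 0.0851 turn [-0.1  0.  18.3]
(0.45, -0.3, 0.36) [ 332.9 -223.5 -129.3]
(0.5, 0, 0.36) [ 474.7 -492.5 -128.9]
(0.511, 0.352, 0.36) [ 595.8 -823.2 -128.3]
[array([0.58261982, 0.1364509 , 0.2       ]), array([0.46400833, 0.17360018, 0.2       ]), array([0.667925  , 0.46090592, 0.2       ])]
time: 1.4
position: [0.4511, -0.2991, 0.361]
orientation: [[1.0, 0.004, -0.001], [0.004, -1.0, 0.0], [-0.001, -0.0, -1.0]]
contact_force: [-0.6, -0.9, -0.1]
gripper_width: 0.0429
t 1.4 pos [ 0.4511 -0.2991  0.361 ] F [-0.6 -0.9 -0.1] w 0.0429 turn [-0.   0.   0.3]
(0.5, 0, 0.36) [  50.2 -298.8    1. ]
(0.511, 0.352, 0.36) [  62.8 -650.8    1. ]
```

```bash
python3 -m creep '[0.55,50,-299,0,0,0,0, 0.55,50,-299,0,0,0,0, 0.55,50,-299,0,0,0,0, 0.55,50,-299,0,0,0,0, 0.55,50,-299,0,0,0,0, 0.55,50,-299,0,0,0,0, 0.55,61,-639,0,0,0,0, 0.55,61,-639,0,0,0,0, 0.55,61,-639,0,0,0,0, 0.55,61,-639,0,0,0,0, 0.55,61,-639,0,0,0,0, 0.55,61,-639,0,0,0,0, 0.55,61,-639,0,0,0,0, 0.55,61,-639,0,0,0,0, 0.55,61,-639,140,0,0,0, 0.55,61,-639,140,0,0,0, 0.55,61,-639,140,0,0,0, 0.55,61,-639,140,0,0,0]'
python3 - <<'E'
from h import *
from plant import read_camera,readout
print(readout.state()['qpos'].round(2))
to((.512,.340,.10),(.512,.340,.070))
w=read_camera("wrist");t=read_camera("top")
cv2.imwrite("pics/wrist1.png",w)
s=readout.state();T=np.eye(4);T[:3,:3]=s['orientation'];T[:3,3]=s['position']
c=camera_info("wrist");M=np.linalg.inv(T@c['hand_eye']);K=np.array([[c['fx'],0,c['cx']],[0,c['fy'],c['cy']],[0,0,1]])
for X in((.5164,.3392,.093),(.5675,.3706,.07),(.512,.34,.07)):
    print(X,cv2.projectPoints(np.array([[X]]),cv2.Rodrigues(M[:3,:3])[0],M[:3,3],K,c['distortion'])[0].ravel())
E
```

```text
time: 3.2
position: [0.5099, 0.3327, 0.2147]
orientation: [[1.0, -0.003, -0.009], [-0.003, -1.0, -0.008], [-0.009, 0.008, -1.0]]
contact_force: [-0.7, -1.0, -0.7]
gripper_width: 0.047
[ 0.06  0.37 -0.86  1.55  0.28  1.37 -2.4 ]
t 3.2 pos [0.5099 0.3327 0.2147] F [-0.7 -1.  -0.7] w 0.047 turn [ 0.4  0.5 -0.2]
(0.512, 0.34, 0.1) [  3.2  -8.2 114.6]
(0.512, 0.34, 0.07) [  3.5  -8.4 144.6]
(0.5164, 0.3392, 0.093) [314.17560441 192.42277722]
(0.5675, 0.3706, 0.07) [278.00966106 129.12282793]
(0.512, 0.34, 0.07) [313.48752922 190.8922925 ]
```

View pics/wrist1.png

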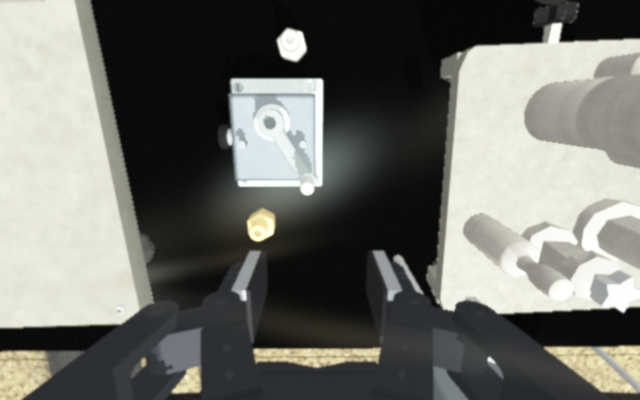

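The wrist view shows the counter with its pin at (307,186) and hub at (270,123), both about 7 px from prediction. The arm was still settling, so I'll re-measure now that it's at rest.

```bash
cat >> h.py <<'E'
def wcam():
    from plant import readout,read_camera
    s=readout.state();T=np.eye(4);T[:3,:3]=s['orientation'];T[:3,3]=s['position']
    return T@camera_info("wrist")['hand_eye'],read_camera("wrist")
def wz(M,uv,z):
    c=camera_info("wrist");K=np.array([[c['fx'],0,c['cx']],[0,c['fy'],c['cy']],[0,0,1]])
    p=cv2.undistortPoints(np.array([[uv]],float),K,c['distortion'])[0,0]
    d=M[:3,:3]@[p[0],p[1],1];o=M[:3,3];return o+d*(z-o[2])/d[2]
E
python3 - <<'E'
from h import *
from plant import read_camera
read_camera("top")
M,w=wcam()
to((.512,.340,.10),(.512,.340,.070))
g=cv2.cvtColor(w,cv2.COLOR_BGR2GRAY)[80:240,215:340]
old=cv2.imread("pics/wrist1.png",0)[80:240,215:340]
sh,_=cv2.phaseCorrelate(old.astype(float),g.astype(float));print("shift",sh)
print("pin",wz(M,(307+sh[0],186+sh[1]),.093),"hub",wz(M,(270+sh[0],123+sh[1]),.07))
E
```

```text
t 3.4 pos [0.5128 0.3385 0.2242] F [-0.3  0.7  0.3] w 0.0471 turn [-0.1 -0.2 -0.1]
(0.512, 0.34, 0.1) [ -1.2  -1.2 124.2]
(0.512, 0.34, 0.07) [ -1.4  -1.2 154.2]
shift (8.071430221137376, 1.549090466066957)
pin [0.52098796 0.33994961 0.093     ] hub [0.5720666  0.37221297 0.07      ]
```

```bash
python3 -m creep '[0.55,2,0,50,0,0,0, 0.55,2,0,100,0,0,0, 0.55,2,0,130,0,0,0, 0.55,2,0,145,0,0,0, 0.55,2,0,150,0,0,0, 0.55,2,0,150,0,0,0, 0.55,2,0,150,0,0,0]'
python3 - <<'E'
from h import *
from plant import read_camera
to((.514,.34,.07),(.514,.41,.07))
s=read_camera("scene")
cv2.imwrite("pics/s2.png",cv2.resize(s[200:310,150:290],None,fx=5,fy=5,interpolation=cv2.INTER_CUBIC))
E
```

```text
time: 4.1
position: [0.5145, 0.3395, 0.0737]
orientation: [[1.0, 0.0, 0.003], [0.0, -1.0, 0.002], [0.003, -0.002, -1.0]]
contact_force: [0.4, 0.4, 0.5]
gripper_width: 0.0468
t 4.1 pos [0.5145 0.3395 0.0737] F [0.4 0.4 0.5] w 0.0468 turn [-0.1 -0.2  0. ]
(0.514, 0.34, 0.07) [-0.5 -0.5  3.7]
(0.514, 0.41, 0.07) [ -0.5 -70.5   3.9]
```

View pics/s2.png

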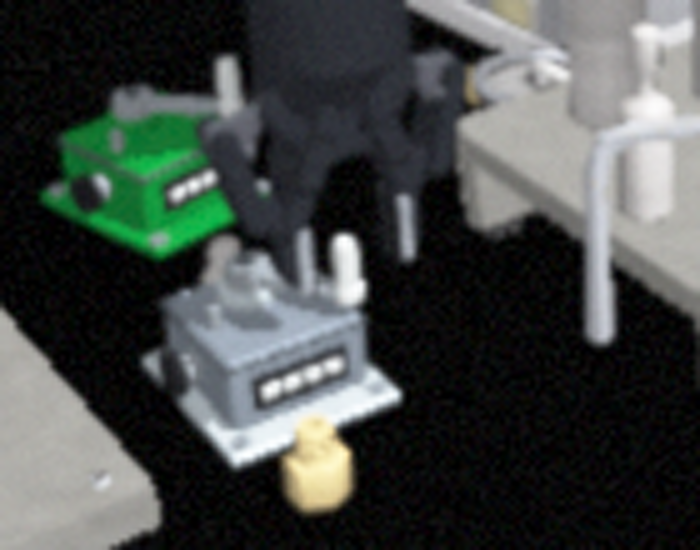

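The pin at (347,265) stands between the two pads, at (305,265) and (405,235). I'll lower 5 mm and sweep +y.

```bash
python3 -m creep '[0.55,0,0,5,0,0,0, 0.55,0,0,5,0,0,0, 0.55,0,-10,5,0,0,0, 0.55,0,-18,5,0,0,0, 0.55,0,-26,5,0,0,0, 0.55,0,-34,5,0,0,0, 0.55,0,-42,5,0,0,0, 0.55,0,-50,5,0,0,0, 0.55,0,-58,5,0,0,0, 0.55,0,-66,5,0,0,0, 0.55,0,-72,5,0,0,0, 0.55,0,-72,5,0,0,0, 0.55,0,-72,5,0,0,0]'
for d in 3 6; do :; done
python3 -m creep '[0.55,0,-3,0,0,0,0, 0.55,0,-3,0,0,0,0, 0.55,0,-3,0,0,0,0]'
python3 -m creep '[0.55,0,-3,0,0,0,0, 0.55,0,-3,0,0,0,0, 0.55,0,-3,0,0,0,0]'
```

```text
time: 5.45
position: [0.5139, 0.4099, 0.0664]
orientation: [[1.0, -0.0, 0.001], [-0.0, -1.0, -0.0], [0.001, 0.0, -1.0]]
contact_force: [2.0, -4.1, 0.9]
gripper_width: 0.047
time: 5.75
position: [0.5137, 0.4128, 0.0664]
orientation: [[1.0, -0.0, 0.001], [-0.0, -1.0, -0.0], [0.001, 0.0, -1.0]]
contact_force: [2.2, -4.4, -0.1]
gripper_width: 0.0473
time: 6.05
position: [0.5136, 0.4158, 0.0664]
orientation: [[1.0, -0.0, 0.001], [-0.0, -1.0, -0.001], [0.001, 0.001, -1.0]]
contact_force: [3.8, -4.4, 0.7]
gripper_width: 0.0466
```

```bash
python3 -m creep '[0.55,0,-2,0,0,0,0, 0.55,0,-3,0,0,0,0, 0.55,0,-3,0,0,0,0]' | egrep 'pos|force|grip'
python3 -m creep '[0.55,0,-2,0,0,0,0, 0.55,0,-3,0,0,0,0, 0.55,0,-3,0,0,0,0]'| egrep 'pos|force|grip'
python3 -c "
from h import *
from plant import read_camera
M,w=wcam();s=read_camera('scene')
a=cv2.resize(s[200:310,150:290],(510,400),interpolation=cv2.INTER_CUBIC)
cv2.imwrite('pics/s3.png',np.hstack([a,w[0:400,180:460]]))"
```

```text
position: [0.5141, 0.4183, 0.0664]
contact_force: [3.3, -5.6, 0.7]
gripper_width: 0.0465
position: [0.5145, 0.4204, 0.0663]
contact_force: [3.5, -6.4, -0.1]
gripper_width: 0.0471
```

View pics/s3.png

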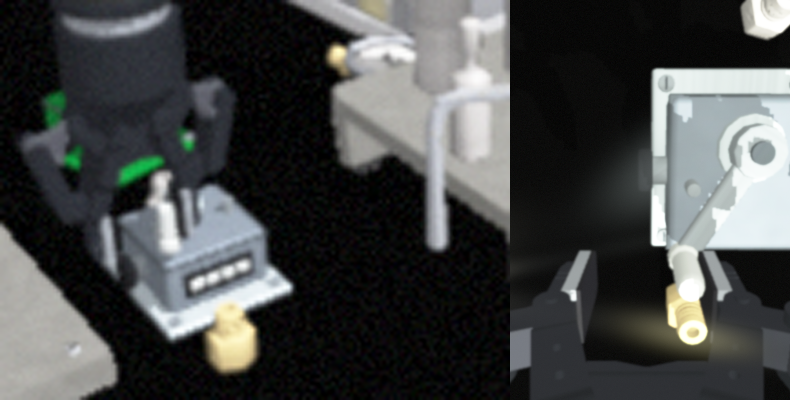

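The pin is held against the -y pad and the lever is swung near its stop (wrist crop: hub (762,152), pin base (685,258)). I'll push until the force clearly rises.

```bash
for i in 1; do python3 -m creep '[0.55,0,-3,0,0,0,0, 0.55,0,-3,0,0,0,0, 0.55,0,-3,0,0,0,0]' | egrep 'pos|force|grip'; done
python3 -m creep '[0.55,0,-3,0,0,0,0, 0.55,0,-3,0,0,0,0, 0.55,0,-3,0,0,0,0]'| egrep 'pos|force|grip'
```

```text
position: [0.5146, 0.4208, 0.0661]
contact_force: [2.7, -12.4, 4.1]
gripper_width: 0.0471
position: [0.5147, 0.4211, 0.0658]
contact_force: [0.9, -17.3, 6.0]
gripper_width: 0.047
```

Hard stop reached: motion stalls at y = 0.421 while the force rises to 17 N. Now I'll release by lifting clear.

```bash
python3 -m creep '[0.55,0,5,0,0,0,0, 0.55,0,5,-50,0,0,0, 0.55,0,5,-100,0,0,0, 0.55,0,5,-150,0,0,0, 0.55,0,5,-150,0,0,0, 0.55,0,5,-150,0,0,0]'
python3 -c "
from h import *
from plant import read_camera
to((.5,.3,.36))
M,w=wcam();s=read_camera('scene')
a=cv2.resize(s[200:310,150:290],(510,400),interpolation=cv2.INTER_CUBIC)
cv2.imwrite('pics/s4.png',np.hstack([a,w[0:400,180:460]]))"
```

```text
time: 7.95
position: [0.512, 0.4261, 0.2185]
orientation: [[1.0, 0.003, 0.002], [0.003, -1.0, 0.005], [0.002, -0.005, -1.0]]
contact_force: [0.0, -0.6, -0.7]
gripper_width: 0.0472
t 7.95 pos [0.512  0.4261 0.2185] F [ 0.  -0.6 -0.7] w 0.0472 turn [-0.3 -0.1  0.1]
(0.5, 0.3, 0.36) [ -12.1  125.4 -142.1]
```

View pics/s4.png

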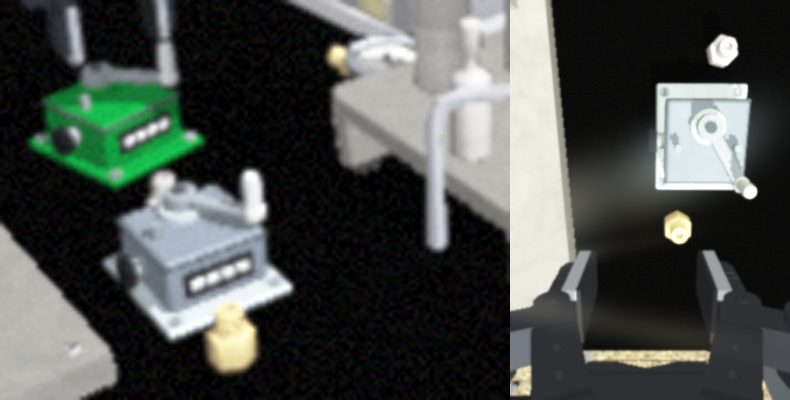

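The lever has sprung back to rest (pin at (253,195) left, (745,188) right) and the bystanders are unmoved. Moving on to the valve.

```bash
python3 -m creep '[0,0,0,-142,0,0,0, 0,0,0,-142,0,0,0, 0,0,0,-142,0,0,0, 0,0,0,-142,0,0,0, 0,-12,426,-142,0,0,0, 0,-12,426,-142,0,0,0, 0,-12,426,-142,0,0,0, 0,-12,426,-142,0,0,0, 0,-12,426,-142,0,0,0, 0,-12,426,-142,0,0,0, 0,-12,426,-142,0,0,0, 0,-12,426,-142,0,0,0, 0,-12,426,-142,0,0,0, 0,-48,743,-142,0,0,0, 0,-48,743,-142,0,0,0, 0,-48,743,-142,0,0,0, 0,-48,743,-142,0,0,0, 0,-48,743,-142,0,0,0, 0,-48,743,-142,0,0,0, 0,-48,743,-142,0,0,0]' 60
python3 -m creep '[0,0,0,0,0,0,0, 0,0,0,0,0,0,0, 0,0,0,0,0,0,0]' >/dev/null
python3 -c "
from h import *
M,w=wcam();cv2.imwrite('pics/w5.png',w);np.save('M5.npy',M)
to((.466,-.317,.2),(.466,-.317,.125))"
```

```text
time: 10.05
position: [0.4625, -0.3254, 0.3551]
orientation: [[1.0, -0.007, -0.004], [-0.007, -1.0, 0.001], [-0.004, -0.001, -1.0]]
contact_force: [-0.9, -0.3, -0.8]
gripper_width: -0.0002
t 10.4 pos [ 0.4662 -0.3174  0.3582] F [-0.2 -0.9  1. ] w 0.0001 turn [-0.  -0.   0.2]
(0.466, -0.317, 0.2) [ -0.2  -0.3 158.2]
(0.466, -0.317, 0.125) [-2.000e-01 -2.000e-01  2.332e+02]
```

View pics/w5.png

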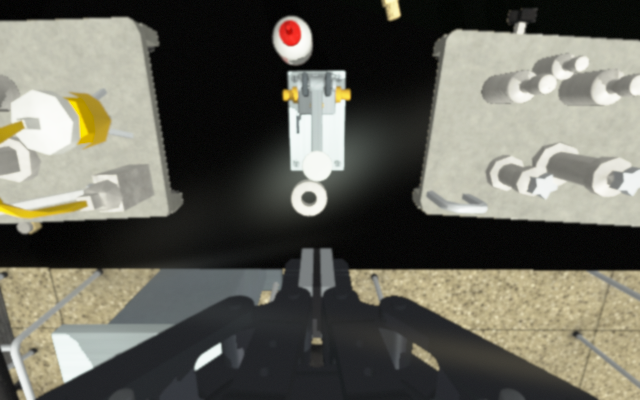

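The wrist view shows the white paddle at (317,165), aligned with the lever, with its bracket at (299,125), the ring at (309,198) and the bottle at (292,40). I'll locate the paddle and descend to just above it.

```bash
python3 -c "
from h import *
M=np.load('M5.npy')
print(wz(M,(317,165),.114),wz(M,(309,198),.018))"
python3 -m creep '[0,-2,0,50,0,0,0, 0,-2,0,100,0,0,0, 0,-2,0,150,0,0,0, 0,-2,0,200,0,0,0, 0,-2,0,220,0,0,0, 0,-2,0,230,0,0,0, 0,-2,0,230,0,0,0, 0,-2,0,230,0,0,0, 0,-2,0,230,0,0,0]'
python3 -m creep '[0,0,0,5,0,0,0, 0,0,0,10,0,0,0, 0,0,0,15,0,0,0, 0,0,0,15,0,0,0, 0,0,0,15,0,0,0]'
```

```text
[ 0.47438741 -0.31657884  0.114     ] [ 0.40782568 -0.30464956  0.018     ]
time: 11.3
position: [0.4647, -0.3202, 0.1305]
orientation: [[1.0, 0.001, 0.003], [0.001, -1.0, -0.002], [0.003, 0.002, -1.0]]
contact_force: [-0.8, 0.1, -0.2]
gripper_width: 0.0003
time: 11.8
position: [0.4634, -0.32, 0.1135]
orientation: [[1.0, 0.0, 0.0], [0.0, -1.0, -0.0], [0.0, 0.0, -1.0]]
contact_force: [-1.2, -0.7, 3.7]
gripper_width: 0.0001
```

```bash
python3 -m creep '[0,0,0,5,0,0,0, 0,0,0,10,0,0,0, 0,0,0,15,0,0,0, 0,0,0,20,0,0,0, 0,0,0,25,0,0,0, 0,0,0,28,0,0,0, 0,0,0,28,0,0,0, 0,0,0,28,0,0,0, 0,0,0,28,0,0,0]'
python3 -c "
from h import *
to((.464,-.32,.080))"
```

```text
time: 12.7
position: [0.4622, -0.3198, 0.0849]
orientation: [[1.0, 0.0, -0.002], [0.0, -1.0, 0.0], [-0.002, -0.0, -1.0]]
contact_force: [-3.7, -0.5, 5.4]
gripper_width: 0.0005
t 12.7 pos [ 0.4622 -0.3198  0.0849] F [-3.7 -0.5  5.4] w 0.0005 turn [-0.   0.1  0. ]
(0.464, -0.32, 0.08) [1.8 0.2 4.9]
```

```bash
python3 -m creep '[0,0,0,3,0,0,0, 0,0,0,5,0,0,0, 0,0,0,5,0,0,0, 0,0,0,5,0,0,0, 0,0,0,5,0,0,0, 0,0,0,5,0,0,0, 0,0,0,5,0,0,0]'
python3 -c "
from h import *
from plant import read_camera
to((.464,-.32,.080))
M,w=wcam();s=read_camera('scene')
a=cv2.resize(s[165:240,345:425],None,fx=5,fy=5,interpolation=cv2.INTER_CUBIC)
b=cv2.resize(w[0:250,200:450],(375,375),interpolation=cv2.INTER_CUBIC)
cv2.imwrite('pics/s6.png',np.hstack([a,b]))
print(proj('scene',[(.564,-.317,.075),(.464,-.317,.080),(.464,-.317,.085),(.464,-.317,.075)]))"
```

```text
time: 13.4
position: [0.4623, -0.3199, 0.0801]
orientation: [[1.0, -0.0, -0.002], [-0.0, -1.0, 0.0], [-0.002, -0.0, -1.0]]
contact_force: [-5.2, -0.1, 7.6]
gripper_width: -0.0001
t 13.4 pos [ 0.4623 -0.3199  0.0801] F [-5.2 -0.1  7.6] w -0.0001 turn [-0.   0.1 -0. ]
(0.464, -0.32, 0.08) [1.7 0.1 0.1]
[[379.20203213 187.2932476 ]
 [401.70125127 195.13464832]
 [401.87165187 193.78305053]
 [401.53133614 196.48214339]]
```

View pics/s6.png

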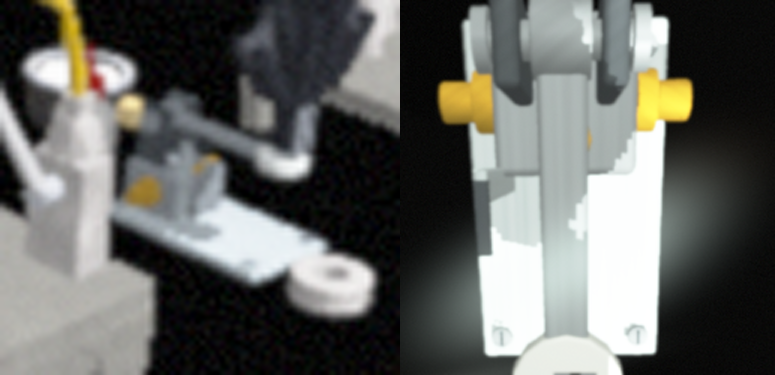

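The paddle is at about (402,196) in the scene view, against a prediction of (401.7,195.1) for level. TCP height is 0.0801 m and the push 7.6 N (about 8 N expected when level). I'll check that it holds steady, then hand in.

```bash
python3 -m creep '[0,0,0,0,0,0,0, 0,0,0,0,0,0,0, 0,0,0,0,0,0,0, 0,0,0,0,0,0,0, 0,0,0,0,0,0,0]' && python3 -c "
from plant import robot
print(robot.sign_off())"
```

```text
time: 14.0
position: [0.4623, -0.3199, 0.0801]
orientation: [[1.0, -0.0, -0.002], [-0.0, -1.0, 0.0], [-0.002, -0.0, -1.0]]
contact_force: [-4.7, 1.2, 7.3]
gripper_width: 0.0001
the job is handed in; nothing more can be done
None
```

The bleed cycle is done and handed in at 14.0 s, with the closed fingers still holding the valve's paddle level.

- **Counter:** I swung the grey counter's lever to its hard stop. Motion stalled at y = 0.421 m while the sideways force rose to 17 N. I then lifted clear, and the next pictures showed the pin back at its rest position.
- **Valve:** I pressed the paddle to a fingertip height of 80.1 mm, against 80 mm for level. The height stayed the same over the last half second, with 7.3–7.6 N upward on the fingers (about 8 N expected when level). The scene picture agrees with the predicted level position to about 1–2 pixels.
- **Mismatches:** The fingers also carry about 5 N of sideways friction in -x, and sit about 3 mm to the -y side of the paddle's centre; I left both as they were. The wrist and top cameras disagreed by up to 7 mm on the counter's position, so I worked from values between the two.
- **Bystanders:** The pictures showed no disturbance to the loose things near the counter, or to the ring beside the valve. I did not take a final picture of every item.

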